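# Weigh the bangle bundle at the jewellery stall

### The job

The bundle of gold bangles on the balance should weigh 300 g. Stand the brass 200 g weight and the silver 100 g weight together in the balance's empty pan, setting each down without dropping it, so that the beam comes level. The large black 500 g weight is not needed.

Things in the scene. Friction and masses are not known exactly. Their poses are not given: they have to be found in the camera images.
- beam (a joint): Steel beam of a two-pan counter balance (green base 110 x 240 mm, two round white pans 130 mm across, 260 mm between centres). Angle in rad: 0 level; negative = bangle pan low, empty pan high; positive = empty pan low. Starts at its stop, -0.17; other stop +0.17. Turns freely, damped, settles in about 1.5 s; each 100 g of difference tilts it 0.17 rad.
- empty_pan (a point): Centre of the flat floor (124 mm across) of the pan without bangles; rim 4 mm high. The pan stays horizontal, 134 mm above the table at the start, 112 mm when level; weights may stand anywhere on it. z up, y along the beam towards the bangle pan, x across the beam. The bangle bundle is 68 mm wide, 80 mm high; the pointer plate in the middle of the balance reaches 160 mm above the table.
- weight_200: 200 g weight: brass cylinder 28 mm across and 38 mm high with a small knob (18 mm across) on top, 53 mm high in all; stands upright on a thin blue mat. Origin at the centre of its underside, z up.
- weight_100: 100 g weight: silver-coloured cylinder 22 mm across and 32 mm high with a small knob (14 mm across) on top, 47 mm high in all; stands upright on a thin blue mat. Origin at the centre of its underside, z up. Bystanders: the black 500 g weight (38 mm across, 63 mm high), a red ring box 52 mm wide, a green bangle; weights stand at least 90 mm apart.

How it is judged:
By the outcome, as a careful person would: the job done as asked, in the order asked, and still so for the second after the job is handed in, with the robot touching nothing.
It also fails if it takes over 64 s, if anything falls off the work surface, if the arm or the gripper's body presses on something with over 40 N, if the wrist force passes 120 N, or if a joint passes its speed limit or range.

### The arm

A 6-joint arm with a two-finger parallel gripper is mounted at the origin on the work surface. World frame = base frame: x ahead of the robot, y to its left, z up, the work surface at z = 0. Lengths are in m, angles in rad, forces in N, time in s.
With the tool pointing down it reaches from about 0.35 to 0.875 m from the base axis. Payload 4.2 kg.
Tool frame: the origin (TCP) lies at the very end of the fingers, on their centre line; the grasp point (between the pads) lies 19 mm behind it (robot.grip_point_offset is the distance from the TCP to the grasp point, in m); z points along the fingers, y is the line along which they close (so a half turn about z gives the same grasp; the last joint's range is limited). The gripper opens to 87 mm and grips with 3 to 60 N. Pads are 19 mm wide; open, the fingers measure 117 mm over their backs; the gripper's body (75 mm by 190 mm) begins 51 mm behind the grasp point.
Start: joints at [-0.949, 0.385, 0.008, 0, -1.194, -0.259], TCP at [0.222, -0.584, 0.223] pointing down, gripper open.
Joint ranges: [-3.14, 3.14], [-1.21, 2.06], [-1.07, 1.41], [-3.16, 2.05], [-2.99, -0.16], [-3.1, 3.1]. Speed limits (rad/s): [2.79, 2.79, 3.14, 3.14, 3.14, 3.14].

### API

Orientations are given as a unit quaternion [x, y, z, w].
In Python, from workcell import robot, kin, imaging, order, sensors gives the robot as it stands. The module is installed in compiled form; this text tells all that it offers. Calls block until the motion is done:
- robot.move_ptp(position, orientation): joint-space move of the TCP to a pose.
- robot.move_linear(position, attitude=None, velocity=0.15): straight line of the TCP; attitude=None keeps the orientation; velocity is the mean speed in m/s.
- robot.set_joints(angles): joint-space move.
- robot.move_gripper(opening): opening from 0.0 (shut) to 1.0 (fully open); the grip force is fixed at half the most; returns when the fingers have stopped.
- robot.wait(seconds).
- kin.inverse_kinematics(position, orientation): joint angles nearest the present ones, or None.
- imaging.snapshot(name): name is "scene" or "top" or "wrist"; returns a dict with "image" (400x640x3 uint8, blue, green, red), "vfov" (degrees; the focal length in pixels is half the picture's height over the tangent of half this angle, whatever the lens; pixels are square), "cx", "cy" (the principal point, pixels), "distortion" ([k1, k2, p1, p2, k3] as OpenCV has them; the pictures are not rectified), "cam_to_world" (4x4, takes a point from camera to world coordinates); the wrist camera has in their place "tool_from_camera" (4x4, takes a point from camera to tool coordinates, whose origin is the TCP and whose axes are the flange's). Camera axes: x right, y up, looking along -z (the intrinsics and any distortion apply to the point x, -y, -z); pixel columns grow to the right and rows downward; lengths in m; the calibration is good to about 2 mm. A picture is of the moment at which its call begins: read the wrist's pose just before it. There is no depth.
A pose or a line that the arm cannot do raises robot.PlanningError and nothing moves.
- order.finish_job(): hands the job in; it is judged then, once.
Readings, each from a call of its own:
- sensors.read_time(): time.
- sensors.read_joint_pos(): joint angles.
- sensors.read_qvel(): joint speeds.
- sensors.read_joint_torque(): joint torques, N m.
- sensors.read_tool_pos(): TCP position.
- sensors.read_tool_rot(): TCP orientation.
- sensors.read_wrist_force(): force on the tool from outside, world axes, zero at the start.
- sensors.read_moment(): the same for the moment, N m.
- sensors.read_finger_gap(): opening from 0.0 (shut) to 1.0 (fully open).
- sensors.read_grasp_force(): force on a finger pad.
Only numpy, scipy, OpenCV 4.12 (cv2) and the standard library are available. Lean on these libraries where they do the work, as an engineer would, in place of code of your own. Each camera call takes 0.05 s, during which the arm holds its last target. There are 200 camera calls.

## Working session

There is one attempt and no reset: what is moved stays moved. The work goes in short steps, each a Python script; the robot and the scene stay as the last script left them, time stands still between calls to the robot, and variables do not carry over. Pictures are saved under pics/ and viewed, at most 10 in all, crops included, and the job is handed in when it is done.

```bash
mkdir -p pics
cat > h.py <<'E'
import numpy as np, cv2
from workcell import robot, kin, imaging, order, sensors
from scipy.spatial.transform import Rotation as R
def ray(s,u,v,T=None):
    f=200/np.tan(np.radians(s["vfov"])/2)
    K=np.array([[f,0,s["cx"]],[0,f,s["cy"]],[0,0,1]])
    p=cv2.undistortPoints(np.array([[[u,v]]],float),K,np.array(s["distortion"],float))[0,0]
    T=np.array(s["cam_to_world"]) if T is None else T
    return T[:3,3],T[:3,:3]@np.array([p[0],-p[1],-1])
def onz(s,u,v,z,T=None):
    o,d=ray(s,u,v,T); return o+d*(z-o[2])/d[2]
def wristT(s):
    T=np.eye(4);T[:3,:3]=R.from_quat(sensors.read_tool_rot()).as_matrix();T[:3,3]=sensors.read_tool_pos()
    return T@np.array(s["tool_from_camera"])
E
python3 - <<'E'
from h import *
a=[]
for n in("scene","top"):
    s=imaging.snapshot(n); cv2.imwrite(f"pics/{n}0.png",s["image"]); print(n,s["vfov"],s["cx"],s["cy"],s["distortion"],np.round(s["cam_to_world"],3).tolist())
print(sensors.read_tool_rot(),sensors.read_time())
E
```

```text
scene 48.655669928488614 316.7545399177881 204.8646741160371 [-0.02344775  0.          0.          0.          0.        ] [[0.852, -0.432, 0.296, 0.827], [0.524, 0.69, -0.5, -0.507], [0.012, 0.581, 0.814, 0.827], [0.0, 0.0, 0.0, 1.0]]
top 49.05425227554706 321.67939674715905 199.95569048682964 [-0.02622529  0.          0.          0.          0.        ] [[-0.011, 0.989, -0.145, 0.44], [-1.0, -0.013, -0.011, -0.053], [-0.013, 0.145, 0.989, 0.961], [0.0, 0.0, 0.0, 1.0]]
[-1.80327589e-01  9.83606103e-01  9.67600842e-04 -2.42577879e-04] 0.1
```

View pics/scene0.png

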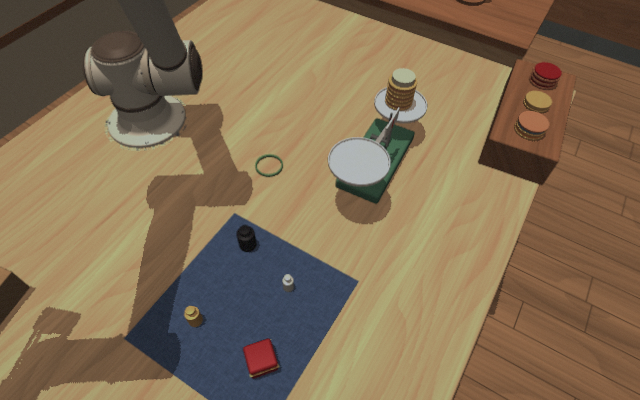

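View pics/top0.png

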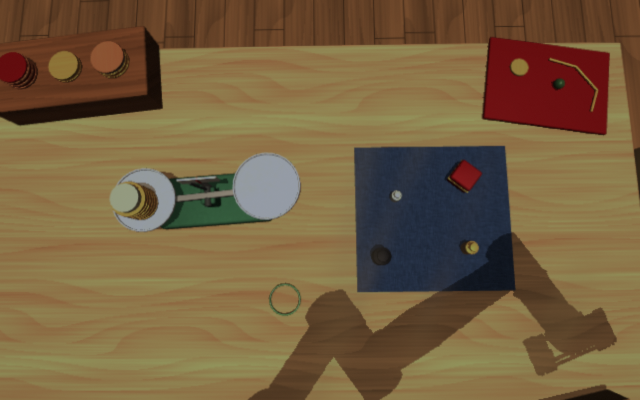

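The scene view shows the brass weight near (193,315), the silver at (288,283) and the empty pan at (360,161). In the top view they are at (472,247), (397,195) and (267,187), with the bangle pan at (143,200) and the black weight at (381,256). Next I'll refine these with masks.

```bash
cat > m.py <<'E'
from h import *
def blob(im,box,lo,hi):
    x0,y0,x1,y1=box; m=cv2.inRange(cv2.cvtColor(im[y0:y1,x0:x1],cv2.COLOR_BGR2HSV),np.array(lo),np.array(hi))
    c=max(cv2.findContours(m,cv2.RETR_EXTERNAL,cv2.CHAIN_APPROX_NONE)[0],key=cv2.contourArea)
    (u,v),_=cv2.minEnclosingCircle(c); e=cv2.fitEllipse(cv2.convexHull(c)) if len(c)>6 else None
    return np.array([u+x0,v+y0]),None if e is None else (np.round(np.array(e[0])+[x0,y0],1),np.round(e[1],1)),cv2.contourArea(c)
E
python3 - <<'E'
from m import *
t=imaging.snapshot("top"); s=imaging.snapshot("scene")
W=([0,0,120],[180,60,255]);G=([12,70,90],[35,255,255])
def tri(a,b):
    o1,d1=ray(t,*a);o2,d2=ray(s,*b)
    k=np.linalg.lstsq(np.c_[d1,-d2],o2-o1,rcond=None)[0]
    p,q=o1+d1*k[0],o2+d2*k[1]; return (p+q)/2,np.linalg.norm(p-q)
for n,bt,bs,c,z in [("pan",(225,145,310,230),(320,130,400,190),W,.138),("silver",(382,180,412,212),(275,268,302,298),W,.03),("brass",(458,232,486,262),(180,300,208,332),G,.03)]:
    a=blob(t["image"],bt,*c);b=blob(s["image"],bs,*c); print(n,a,b)
    a=a[1][0] if n=="pan" else a[0]; b=b[1][0] if n=="pan" else b[0]
    print(tri(a,b),onz(t,*a,z))
print("bangle pan",onz(t,143,200,.094),"black",onz(t,381,254,.06))
E
```

```text
pan (array([262., 186.]), (array([263.9, 185.9]), array([65. , 73.8])), 3468.5) (array([359.42830276, 152.86226463]), (array([362.1, 156.3]), array([53.7, 69.4])), 2328.5)
(array([0.59087482, 0.06753706, 0.1408748 ]), np.float64(0.005730177329559788)) [0.58904936 0.06618237 0.138     ]
silver (array([396.19565201, 195.06521702]), (array([396.2, 195.1]), array([8.3, 8.7])), 38.0) (array([287.0714283 , 279.28571415]), (array([287.2, 279.6]), array([10.2, 11.3])), 78.5)
(array([ 0.58397277, -0.20278876,  0.03257927]), np.float64(0.0014867143075618966)) [ 0.58494302 -0.20272274  0.03      ]
brass (array([471.8084116 , 247.10747623]), (array([471.8, 247.1]), array([12.5, 12.8])), 116.5) (array([191.23239422, 312.60563374]), (array([191. , 312.4]), array([14., 15.])), 149.5)
(array([ 0.47129515, -0.35638227,  0.03684176]), np.float64(0.000623655032555794)) [ 0.47175316 -0.35839762  0.03      ]
bangle pan [0.57150322 0.31716825 0.094     ] black [ 0.45910194 -0.16268782  0.06      ]
```

Run:
```python
from h import *
for q in ([.7071068,.7071068,0,0],[-.7071068,.7071068,0,0]):
    for p in ([.4715,-.357,.17],[.584,-.203,.17],[.587,.062,.16]): 
        j=kin.inverse_kinematics(p,q); print(None if j is None else np.round(j,2))
q=[-.7071068,.7071068,0,0]
s=imaging.snapshot("wrist");print(np.round(s["tool_from_camera"],3).tolist(),s["vfov"])
try:
    robot.move_ptp([.4715,-.357,.17],q)
except robot.PlanningError as e: print(e)
s=imaging.snapshot("wrist");cv2.imwrite("pics/w1.png",s["image"]);T=wristT(s)
print(sensors.read_time(),T[:3,3],sensors.read_tool_pos())
np.savez("w1.npz",T=T)
```

```text
[-0.37  0.37 -0.15  0.   -1.05 -2.77]
[-0.07  0.41 -0.09  0.   -1.07 -3.07]
[ 0.38  0.38 -0.17  0.   -1.02  2.76]
[-0.37  0.37 -0.15  0.   -1.05  0.37]
[-0.07  0.41 -0.09  0.   -1.07  0.07]
[ 0.38  0.38 -0.17  0.   -1.02 -0.38]
[[-0.001, 0.968, 0.252, 0.068], [1.0, 0.001, 0.001, 0.0], [0.0, 0.252, -0.968, -0.161], [0.0, 0.0, 0.0, 1.0]] 60.24482253089417
1.5917 [ 0.47121606 -0.42607635  0.33115143] [ 0.47096385 -0.3579538   0.17022912]
```

View pics/w1.png

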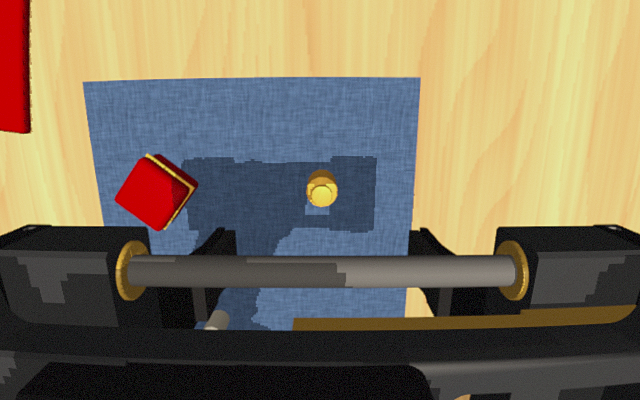

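The brass weight is at (321,188) with its knob top at about (321,195). It sits between the fingers, about where expected, with the ring box at (156,190).

```bash
cat >> h.py <<'E'
Q=[-.7071068,.7071068,0,0]
def pick(x,y):
    robot.move_linear([x,y,.09],Q,velocity=.15)
    robot.move_linear([x,y,.010],velocity=.08)
    robot.move_gripper(0.0); robot.wait(.2)
    print("gap",sensors.read_finger_gap()*87,"F",sensors.read_grasp_force())
    f0=sensors.read_wrist_force()
    robot.move_linear([x,y,.24],velocity=.2)
    print("gap",sensors.read_finger_gap()*87,f0,sensors.read_wrist_force(),sensors.read_tool_pos(),sensors.read_time())
E
python3 - <<'E'
from m import *
T=np.load("w1.npz")["T"]; s=imaging.snapshot("wrist")
a=blob(s["image"],(295,160,350,212),[12,70,60],[35,255,255]); print(a)
k=onz(s,321.5,195,.053,T); b=onz(s,*a[0],.035,T); print(k,b)
E
```

```text
(array([321.44895554, 188.11252975]), (array([321.4, 188.5]), array([31.6, 37.7])), 884.0)
[ 0.47190632 -0.35595413  0.053     ] [ 0.47197414 -0.35767753  0.035     ]
```

Run:
```python
from h import *
pick(.472,-.3565)
s=imaging.snapshot("wrist");cv2.imwrite("pics/w2.png",s["image"])
```

```text
gap 27.243630958350654 F 29.9863225959416
gap 27.096388646116566 [-1.03506516 -0.02490017  0.00276976] [-0.23350346  0.48038424 -2.17595987] [ 0.47129996 -0.35601803  0.23845183] 5.9833
```

Run:
```python
from m import *
robot.move_ptp([.588,.0,.25],Q); robot.wait(.2)
s=imaging.snapshot("wrist");T=wristT(s);cv2.imwrite("pics/w3.png",s["image"]);np.savez("w3.npz",T=T)
t=imaging.snapshot("top"); print(sensors.read_tool_pos(),sensors.read_time())
```

```text
[ 0.58796377 -0.00079126  0.25000149] 7.7333
```

View pics/w3.png

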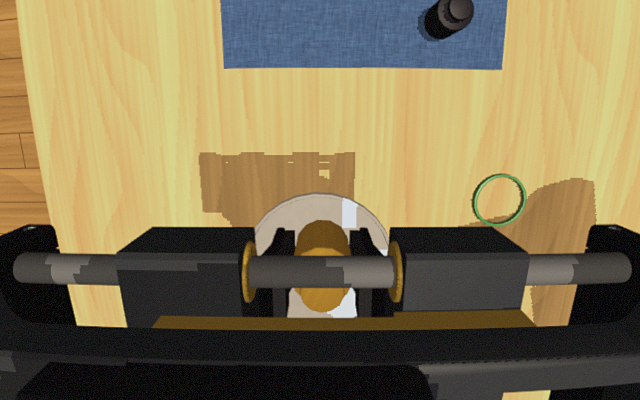

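The wrist view shows the pan under the gripper: rim top at (320,193), rim sides at about (254,235) and (390,235).

Run:
```python
from m import *
T=np.load("w3.npz")["T"]; s=imaging.snapshot("wrist"); t=imaging.snapshot("top")
for p in((320,193),(254,235),(390,235),(280,203),(360,203)): print(onz(s,*p,.138,T))
P=[onz(s,*p,.138,T)[:2] for p in((320,193),(254,235),(390,235),(280,203),(360,203))]
from scipy.optimize import least_squares
print(least_squares(lambda c:[np.hypot(*(p-c))-.065 for p in P],[.588,.063]).x)
for p in((233,187),(301,187),(267,153),(267,220)): print(onz(t,*p,.138))
```

```text
[ 0.59007815 -0.0019282   0.138     ]
[0.64600529 0.03445787 0.138     ]
[0.53109299 0.03475665 0.138     ]
[0.62300931 0.00644896 0.138     ]
[0.55722919 0.00662227 0.138     ]
[0.58902412 0.06309585]
[0.5877143  0.12542543 0.138     ]
[ 0.58596949 -0.00473213  0.138     ]
[0.65353158 0.06074322 0.138     ]
[0.52357375 0.05977566 0.138     ]
```

```bash
cat >> h.py <<'E'
def lower(x,y,z0,zmin,dF):
    robot.move_linear([x,y,z0],velocity=.1); robot.wait(.4)
    f0=sensors.read_wrist_force()[2]; z=z0
    while z>zmin+1e-6:
        z-=.001; robot.move_linear([x,y,z],velocity=.03); robot.wait(.05)
        f=sensors.read_wrist_force()[2]-f0; print(round(z,4),round(f,2),end="; ")
        if f>dF: break
    return z
def release(x,y,z,g):
    robot.move_gripper(g); robot.wait(.2)
    robot.move_linear([x,y,z+.09],velocity=.12)
    print("gap",sensors.read_finger_gap()*87,sensors.read_time())
E
python3 - <<'E'
from h import *
x,y=.588,.086
robot.move_linear([x,y,.2]); z=lower(x,y,.149,.140,1.2)
release(x,y,z,.6)
s=imaging.snapshot("wrist");cv2.imwrite("pics/w4.png",s["image"])
s=imaging.snapshot("scene");cv2.imwrite("pics/s4.png",cv2.resize(s["image"][40:240,260:480],None,fx=2.5,fy=2.5))
robot.move_ptp([.584,-.203,.17],Q); robot.move_gripper(1.0);robot.wait(.1)
s=imaging.snapshot("wrist");cv2.imwrite("pics/w5.png",s["image"]);np.savez("w5.npz",T=wristT(s));print(sensors.read_tool_pos(),sensors.read_time())
E
```

```text
0.148 0.68; 0.147 1.26; gap 52.40629216559991 12.15
[ 0.58398527 -0.2030617   0.17001752] 14.4167
```

View pics/s4.png

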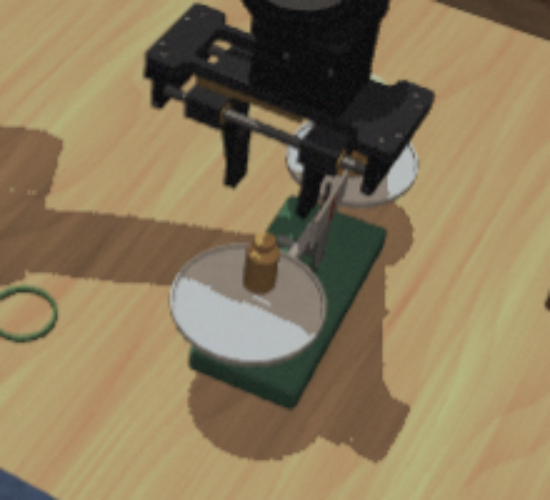

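View pics/w5.png

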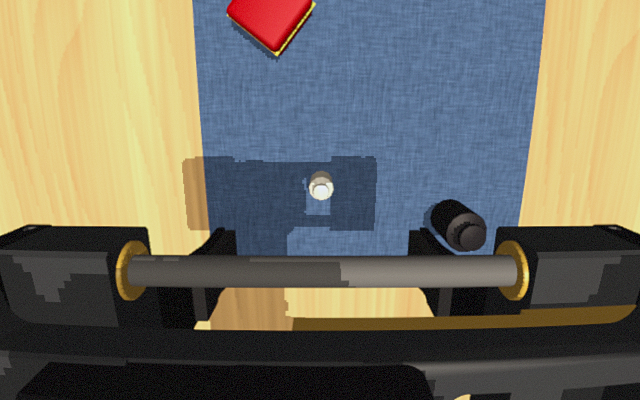

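The first crop shows the brass weight standing upright in the pan at (262,262). The wrist view shows the silver weight at (321,186), knob top about (321,192), with the black weight well clear at (460,225).

```bash
sed -i 's/def pick(x,y):/def pick(x,y,zg=.010):/; s/\[x,y,.010\]/[x,y,zg]/' h.py
python3 - <<'E'
from h import *
s=imaging.snapshot("wrist");T=np.load("w5.npz")["T"]
k=onz(s,321,191.5,.047,T);b=onz(s,321,185.5,.03,T);print(k,b)
p=(k+b)/2
assert np.hypot(p[0]-.584,p[1]+.203)<.012
pick(p[0],p[1],.006)
x,y=.588,.036
robot.move_ptp([x,y,.24],Q); robot.move_linear([x,y,.16],velocity=.1); robot.wait(.5)
print([round(sensors.read_wrist_force()[2],2) for i in range(4) if robot.wait(.1) is None],sensors.read_tool_pos(),sensors.read_time())
s=imaging.snapshot("scene");cv2.imwrite("pics/s6.png",cv2.resize(s["image"][60:220,280:480],None,fx=3,fy=3))
E
```

```text
[ 0.58532764 -0.2026299   0.047     ] [ 0.58537223 -0.20404072  0.03      ]
gap 20.78509415839382 F 29.999902490526438
gap 21.053440739793462 [-0.45132385  0.32959482  0.460952  ] [-0.09651995  0.24736988 -0.19067917] [ 0.58458009 -0.20311824  0.23849871] 18.95
[] [0.58800634 0.03600844 0.15997309] 21.75
```

View pics/s6.png

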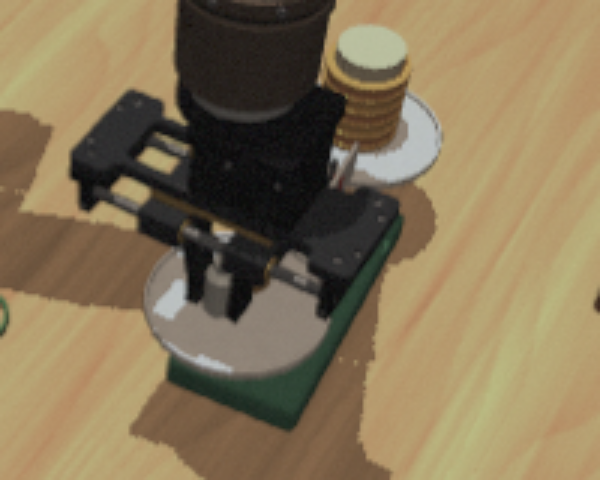

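The silver weight is held upright at (217,290), over the near part of the pan and clear of the brass one. I'll now lower it while logging the force.

Run:
```python
from h import *
x,y=.588,.036
def F():
    v=[]
    for i in range(6): v.append(sensors.read_wrist_force()[2]); robot.wait(.03)
    return np.mean(v)
f0=F()
for z in (.152,.148,.144,.141,.138,.135,.132,.129,.126,.123,.121,.119):
    robot.move_linear([x,y,z],velocity=.03); robot.wait(.1); f=F()-f0
    print(z,round(f,2),end="; ")
    if f>3: break
robot.wait(.5);print(F()-f0,sensors.read_tool_pos(),sensors.read_time())
s=imaging.snapshot("scene");cv2.imwrite("pics/s7.png",cv2.resize(s["image"][60:220,280:480],None,fx=3,fy=3))
```

```text
0.152 0.25; 0.148 0.24; 0.144 0.57; 0.141 0.27; 0.138 0.88; 0.135 0.59; 0.132 1.06; 0.129 1.11; 0.126 0.91; 0.123 1.27; 0.121 1.65; 0.119 1.47; 1.4881179441201224 [0.58798842 0.03600678 0.1189963 ] 29.5333
```

View pics/s7.png

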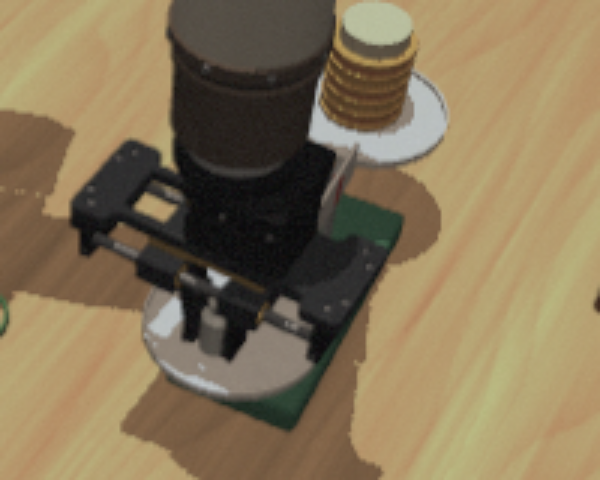

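The pan has sunk and the bangle pan has risen, with the silver weight resting in it at (213,330). I'll release it, retreat and check.

Run:
```python
from h import *
x,y=.588,.036
robot.wait(.3)
robot.move_gripper(.5); robot.wait(.4)
robot.move_linear([x,y,.22],velocity=.1)
robot.move_ptp([.45,-.2,.27],Q); robot.wait(2)
print(sensors.read_time(),sensors.read_finger_gap())
s=imaging.snapshot("scene")["image"];t=imaging.snapshot("top")["image"]
a=cv2.resize(s[60:220,280:480],(600,480));b=cv2.resize(t[140:260,100:320],(600,327))[:, :]
cv2.imwrite("pics/s8.png",np.vstack([cv2.resize(a,(420,336)),cv2.resize(b,(420,229))]))
```

```text
35.225 0.501214776817285
```

View pics/s8.png

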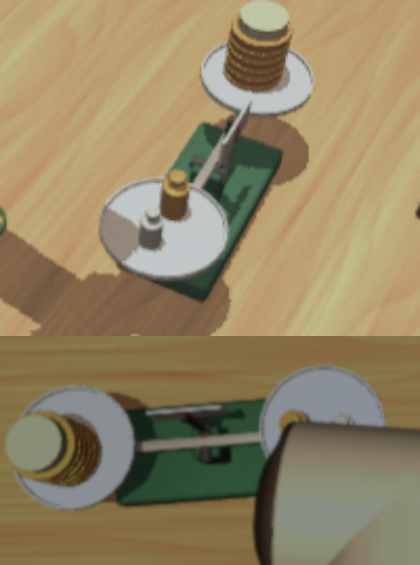

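Both weights stand upright in the pan at (175,195) and (151,228), with the arm clear. I'll check from the pan heights that the beam is level, then hand in.

Run:
```python
from h import *
s=imaging.snapshot("scene")
for n,u,v,y in(("empty",358.6,168.6,.060),("bangle",402.4,96.2,.320)):
    o,d=ray(s,u,v); print(n,o+d*(y-o[1])/d[1])
    print(sensors.read_time())
```

```text
empty [0.59290973 0.06       0.11131315]
35.375
bangle [0.57336201 0.32       0.11035033]
35.375
```

Both pans sit at about 0.11 m, so the beam is level.

```bash
python3 -c "
from h import *
print(order.finish_job())"
```

```text
the job is handed in; nothing more can be done
None
```

The brass 200 g and silver 100 g weights stand upright together in the formerly empty pan, the beam measures level (pans at about 111 and 110 mm), and I handed the job in at about 35 s; the brass weight may have been released up to about 3 mm above the pan, because the contact force reading was noisy.

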